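# Centre the speaker magnet assembly on its gluing pedestal

### The arm

A 6-joint arm with a two-finger parallel gripper is mounted at the origin on the work surface. World frame = base frame: x ahead of the robot, y to its left, z up, the work surface at z = 0. Lengths are in m, angles in rad, forces in N, time in s.
With the tool pointing down it reaches from about 0.35 to 0.775 m from the base axis. Payload 5.5 kg.
Tool frame: the origin (TCP) lies at the very end of the fingers, on their centre line; the grasp point (between the pads) lies env.grasp_offset behind it (env.grasp_offset is the distance from the TCP to the grasp point, in m); x points along the fingers, y is the direction in which the jaws open and shut, and the axes are right-handed (so a half turn about x gives the same grasp; the last joint's range is limited). The gripper opens to 85 mm and grips with 20 to 120 N. Pads are 22 mm wide; open, the fingers measure 114 mm over their backs; the gripper's body (76 mm by 85 mm) begins 54 mm behind the grasp point. The pads swing forward as they close: fully open they stand 13 mm farther back than shut.
Start: joints at [-1.46, 0.313, 0.046, 1.304, 0, 1.431], TCP at [0.143, -0.557, 0.231] pointing down, gripper open.
Joint ranges: [-2.76, 2.76], [-0.86, 1.69], [-1.03, 1.26], [-2.2, 2.34], [-1.47, 1.5], [-3.14, 3.14]. Speed limits (rad/s): [2.57, 2.57, 3.14, 3.14, 3.14, 3.14].

### API

Orientations are given as a unit quaternion [w, x, y, z].
In Python, from workcell import get_state, viewer, job, env gives the robot as it stands.
- The arm moves only by the tool send_rows, never from a script. Its argument "plan" is a list of rows, each a list of 6 numbers: the shift along the tool's x, y, z in mm, then the turn, a rotation vector about the tool's x, y, z in degrees. A call has exactly 10 rows; each row is the pose to reach, as a shift and turn from the pose commanded when the call began, along the tool's axes at that moment; what a row does not reach only later rows make up. A row lasts 1/8 s, in which the tool goes at most 62.5 mm and 10.7 degrees, less where a joint would pass 70% of its speed; a pose out of reach is approached as far as the arm can. A call with a gripper value outside its range is refused whole. "claw" is the finger opening in mm, from 0 to 85.4, set as the call begins (left out, the last holds). The fingers move at their own pace and stop on an object; "newtons" is the grip in N (left out, the last holds). Time passes only in rows, so rows that repeat a pose let the fingers close, or fill a call up. It gives the time, the measured TCP pose, the force and the opening at its end, in the units of the state.
- get_state(): the state, without advancing time (a new reading comes with each control period).
- viewer.read_camera(name): name is "scene" or "top" or "wrist"; returns a dict with "frame" (480x640x3 uint8, blue, green, red), "mtx" (3x3 intrinsics, pixels), "rvec" (rotation vector, rad) and "tvec" (3), from world to camera coordinates, as OpenCV has them. Camera axes: x right, y down, z forward; pixel columns grow to the right and rows downward; lengths in m; the calibration is good to about 2 mm. A picture is of the moment at which its call begins. There is no depth.
- job.hand_in(): hands the job in, once; it reports no verdict.
The state is a dict: "clock": time; "joint_pos": joint angles; "qvel": joint speeds; "tau": joint torques, N m; "tcp_pos": TCP position; "orientation": TCP orientation; "wrist_force": force on the tool from outside, world axes, zero at the start; "ft_torque": the same for the moment, N m; "finger_gap": finger opening in m.
Only numpy, scipy, OpenCV 4.12 (cv2) and the standard library are available. Lean on these libraries where they do the work, as an engineer would, in place of code of your own. Each camera call takes 0.05 s, during which the arm holds its last target.

### The job

The tall magnet assembly stands off-centre on the small round gluing pedestal. With light taps or gentle pushes of the fingertips, slide it until it stands upright in the middle of the pedestal (axes within 4 mm, so an even rim shows all round), then draw back clear. It is top-heavy on a small foot: do not pinch or lift it, or let it tip, use no more than about 15 N on it, and leave the other things on the counter where they are.

Things in the scene. Friction and masses are not known exactly. Their poses are not given: they have to be found in the camera images.
- motor: Speaker magnet assembly, loose, round about its vertical axis, 62 mm tall, 0.25 to 0.5 kg. Upwards: foot 28 mm across, 4 mm high, standing on the pedestal; steel back plate 48 mm across, 4 to 14 mm up (widest part); pole 22 mm across to 40 mm; dark ring magnet 40 mm across, 40 to 58 mm; front plate 32 mm across to 62 mm. Origin: centre of the foot's underside; z up.
- motor_plate (a point): Point on the magnet assembly's axis at half the height of its back plate, 9 mm above the foot's underside. Pushed low, on the back plate's rim (24 mm from the axis), the assembly slides, taking about 1 to 4 N; pushed high, on the magnet, it tips. It starts 12 to 17 mm off the pedestal's centre in any direction.
- pedestal_top (a point): Centre of the flat round top of the fixed wooden gluing pedestal: 64 mm across, top 40 mm above the counter, with a flange 100 mm across and 6 mm high at its foot (screw heads on it stand to 8 mm). z up; its x and y axes mean nothing.
- knob: Bystander: brown plastic radio knob, 34 mm across, 20 mm high, near the pedestal. Origin: centre of its underside.
- ring_magnet: Bystander: dark ring magnet lying flat, 60 mm across, 26 mm hole, 12 mm high, near the pedestal. Origin: centre of its underside.
- heat_sink: Bystander: finned aluminium heat sink, 60 x 50 mm, 30 mm high, to one side. Origin: centre of its underside.
- ratchet: Bystander: chrome ratchet screwdriver lying along its x axis from -110 to +92 mm, 28 mm high, to one side. Origin: on the counter below the chuck.
- jar: Bystander: amber jar, 48 mm across, 50 mm high, to one side. Origin: centre of its underside.
- slot_magnet0: Bystander: dark ring magnet 45 mm across, 10 mm thick, standing upright in a slot of the white plastic rack (60 x 125 mm, 32 mm high) to one side. Origin: lowest point.
- slot_magnet1: Bystander: dark ring magnet 45 mm across, 10 mm thick, standing upright in a slot of the white plastic rack (60 x 125 mm, 32 mm high) to one side. Origin: lowest point.
- slot_magnet2: Bystander: dark ring magnet 45 mm across, 10 mm thick, standing upright in a slot of the white plastic rack (60 x 125 mm, 32 mm high) to one side. Origin: lowest point.
Not all that is in view belongs to the job. Of the things like the part that bears pedestal_top, leave any that is yellow; of the rest the smaller one is meant.

How it is judged:
By the outcome, as a careful person would: the job done as asked, in the order asked, and still so for the second after the job is handed in, with the robot touching nothing.
It also fails if it takes over 35 s, if anything falls off the work surface, if the arm or the gripper's body presses on something with over 40 N, if the wrist force passes 120 N, or if a joint passes its speed limit or range.

## Working session

There is one attempt and no reset: what is moved stays moved. The work goes in short steps, Python scripts to look and compute and a tool call to move; the robot and the scene stay as the last step left them, time stands still between calls to the robot, and variables do not carry over. Pictures are saved under pics/ and viewed, and the job is handed in when it is done.

Besides the shell and the picture viewer there is one more tool, called as name(argument=value, ...) on one line, values as JSON. send_rows: Moves the arm, as the interface text tells. Its arguments: {"type":"object","properties":{"plan":{"type":"array"},"claw":{"type":"number"},"newtons":{"type":"number"}},"required":["plan"]}

```bash
ls; mkdir -p pics
python3 - <<'E'
from workcell import get_state, viewer, job, env
import cv2
for n in ("scene","top","wrist"):
    d=viewer.read_camera(n); cv2.imwrite(f"pics/{n}0.png",d["frame"]); print(n,d["mtx"].tolist(),d["rvec"],d["tvec"])
print(get_state(), env.grasp_offset)
E
```

```text
pics
scene [[451.6826457481093, 0.0, 309.48965304726056], [0.0, 451.6826457481093, 237.19610312639378], [0.0, 0.0, 1.0]] [ 1.79214953  1.55793335 -0.71410465] [-0.07953528 -0.33508508  1.39156953]
top [[585.3251444136199, 0.0, 305.1613603347707], [0.0, 585.3251444136199, 233.7436912975205], [0.0, 0.0, 1.0]] [ 2.18139046 -2.18641974  0.11759856] [-0.00351539  0.5642386   1.27957128]
wrist [[381.1777151799026, 0.0, 319.505281461496], [0.0, 381.1777151799026, 244.59499639485063], [0.0, 0.0, 1.0]] [-2.28654482  1.77385389  0.27112807] [-0.57257909 -0.03807128  0.37997657]
{'clock': 0.15, 'joint_pos': array([-1.45963252e+00,  3.13833134e-01,  4.52517823e-02,  1.30359291e+00,
       -1.84090731e-05,  1.43122981e+00]), 'qvel': array([ 0.00016097, -0.00301151,  0.00245988, -0.00011207, -0.00030078,
       -0.00059293]), 'tau': array([ 2.16948843e-03, -4.81065094e+01,  2.98814750e+01,  1.39268089e-02,
       -1.22185747e-04, -3.05143047e-06]), 'tcp_pos': array([ 0.1426261 , -0.5566439 ,  0.23061557]), 'orientation': array([ 0.0879273 ,  0.7015577 ,  0.08890173, -0.70155688]), 'wrist_force': array([-0.57213869,  0.2044894 ,  0.55786438]), 'ft_torque': array([ 0.01611072, -0.01893713,  0.04106932]), 'finger_gap': 0.0852349374911319} 0.0187
```

View pics/scene0.png

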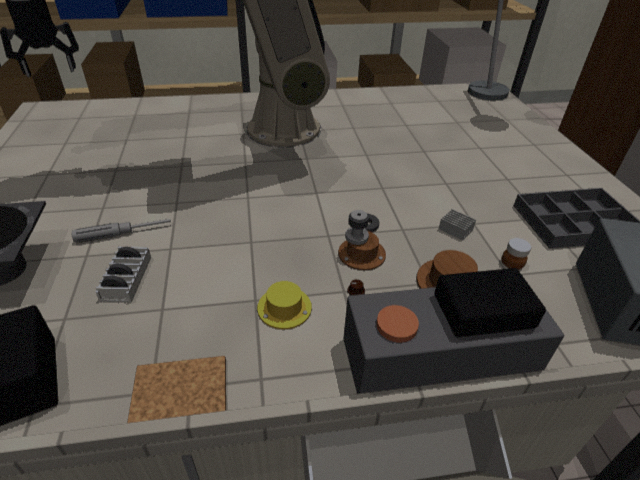

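View pics/top0.png

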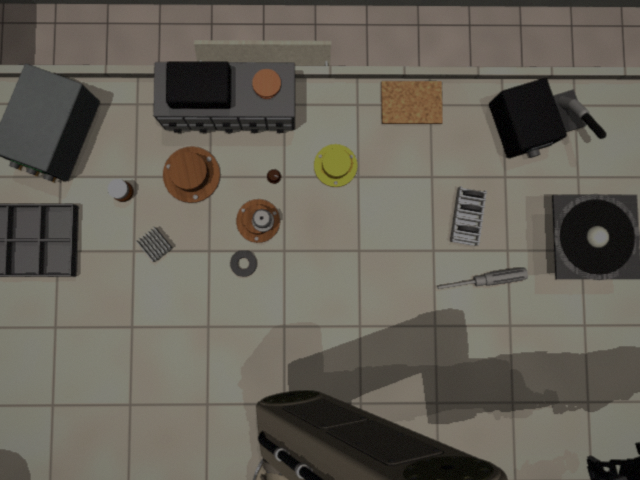

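View pics/wrist0.png

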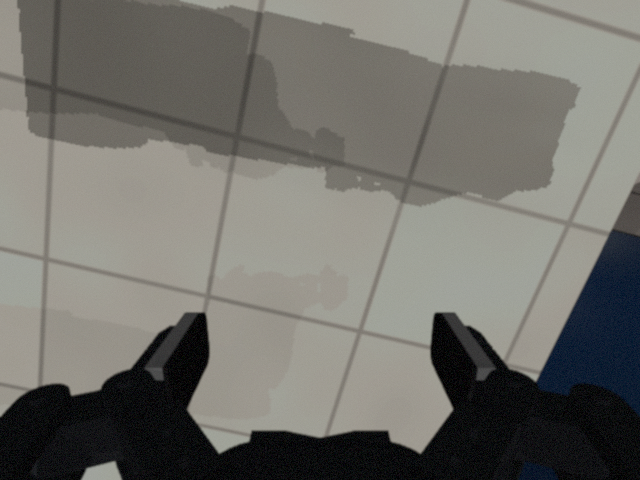

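Three candidates in the top view: small brown (258,220) carrying the motor, larger brown (192,174), and yellow (336,165). Yellow is excluded and the smaller of the other two is (258,220). I'll check it in an enlarged crop.

```bash
cat > h.py <<'E'
import numpy as np, cv2
from workcell import get_state, viewer, job, env
from scipy.spatial.transform import Rotation as R
def cam(n):
    d=viewer.read_camera(n); return d
def ray(d,uv,z):
    M=cv2.Rodrigues(np.array(d["rvec"]))[0]; t=np.array(d["tvec"]).ravel()
    c=-M.T@t; r=M.T@np.linalg.inv(d["mtx"])@np.array([uv[0],uv[1],1.])
    return c+r*(z-c[2])/r[2]
def proj(d,p):
    return cv2.projectPoints(np.array(p,float).reshape(-1,3),d["rvec"],d["tvec"],d["mtx"],None)[0].reshape(-1,2)
E
python3 - <<'E'
from h import *
a=cv2.imread("pics/top0.png"); b=cv2.imread("pics/scene0.png")
c=cv2.resize(a[190:285,210:310],None,fx=4,fy=4,interpolation=cv2.INTER_CUBIC)
e=cv2.resize(b[195:295,325:425],None,fx=4,fy=4,interpolation=cv2.INTER_CUBIC)
o=np.zeros((400,800,3),np.uint8);o[:380,:400]=c;o[:,400:]=e
o=cv2.convertScaleAbs(o,alpha=1.6)
cv2.imwrite("pics/crop0.png",o)
d=cam("top")
print(ray(d,(258,220),0.04),ray(d,(262,217),.062+.04),ray(d,(274,176),.01),ray(d,(243,263),.006), ray(d,(155,244),.03))
E
```

```text
[0.59350897 0.0994022  0.04      ] [0.59278427 0.08713642 0.102     ] [0.69755273 0.06536814 0.01      ] [0.50013982 0.13482229 0.006     ] [0.54157482 0.32694126 0.03      ]
```

View pics/crop0.png

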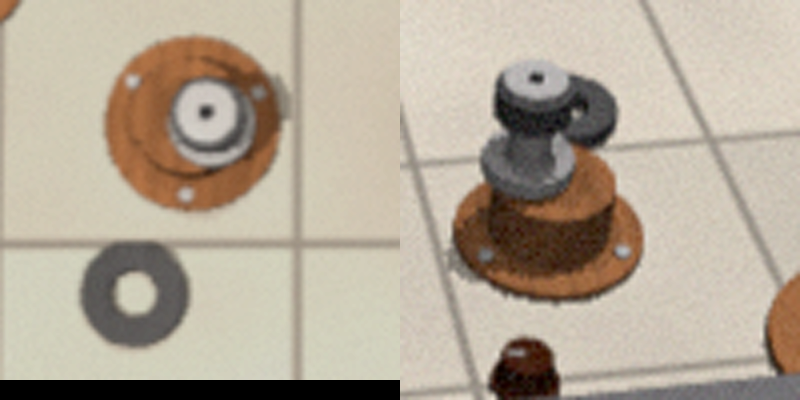

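```bash
cat >> h.py <<'E'
def measure(d,win):
    x0,y0,x1,y1=win
    im=d["frame"][y0:y1,x0:x1]; im=cv2.resize(im,None,fx=4,fy=4,interpolation=cv2.INTER_CUBIC)
    hsv=cv2.cvtColor(im,cv2.COLOR_BGR2HSV)
    br=((hsv[...,1]>110)&((hsv[...,0]<20)|(hsv[...,0]>172))).astype(np.uint8)
    return im,hsv,br
def tofull(p,win): return ((p[0]+.5)/4-.5+win[0],(p[1]+.5)/4-.5+win[1])
E
python3 - <<'E'
from h import *
d=cam("top"); win=(225,185,295,250)
im,hsv,br=measure(d,win)
cs,_=cv2.findContours(br,cv2.RETR_EXTERNAL,cv2.CHAIN_APPROX_NONE)
c=max(cs,key=cv2.contourArea); h=cv2.convexHull(c)
e=cv2.fitEllipse(h); m=cv2.minEnclosingCircle(c); print(e,m)
for z in(.006,):
  print("flange",ray(d,tofull(e[0],win),z),ray(d,tofull(m[0],win),z))
g=((hsv[...,1]<60)&(hsv[...,2]>np.percentile(hsv[...,2],1))).astype(np.uint8)
print(hsv[:, :,2].max())
vis=im.copy(); cv2.ellipse(vis,e,(0,255,0),1)
# bright plate: gray & bright within the hull
mask=np.zeros(br.shape,np.uint8); cv2.drawContours(mask,[h],-1,1,-1)
mask=cv2.erode(mask,np.ones((9,9)))
for th in (100,115,130,145):
  b=((hsv[...,2]>th)&(hsv[...,1]<60)).astype(np.uint8)*mask
  cs,_=cv2.findContours(b,cv2.RETR_EXTERNAL,cv2.CHAIN_APPROX_NONE)
  c=max(cs,key=cv2.contourArea); q=cv2.minEnclosingCircle(c); ee=cv2.fitEllipse(cv2.convexHull(c))
  print(th,q,ee,ray(d,tofull(ee[0],win),.102)); cv2.ellipse(vis,ee,(255,0,th),1)
cv2.imwrite("pics/m1.png",cv2.resize(vis,None,fx=2,fy=2))
E
```

```text
((132.283447265625, 143.35630798339844), (171.33914184570312, 172.44171142578125), 61.17926788330078) ((132.2473602294922, 143.02391052246094), 86.60090637207031)
flange [0.59632222 0.10222426 0.006     ] [0.59651154 0.10224545 0.006     ]
134
100 ((145.94972229003906, 131.68209838867188), 30.231937408447266) ((145.888671875, 131.7764434814453), (59.37630081176758, 59.41887664794922), 14.027007102966309) [0.59158284 0.08902633 0.102     ]
115 ((145.98182678222656, 131.8601531982422), 28.5223445892334) ((145.98045349121094, 131.98703002929688), (55.91029739379883, 56.022037506103516), 32.69904708862305) [0.59147149 0.08897779 0.102     ]
130 ((142.0, 149.5), 12.777032852172852) ((141.92457580566406, 149.6373748779297), (15.615934371948242, 26.554399490356445), 100.06158447265625) [0.58215143 0.09106956 0.102     ]Traceback (most recent call last):
  File "<stdin>", line 18, in <module>
ValueError: max() iterable argument is empty
```

Run:
```python
from h import *
s=get_state(); q=s["orientation"]; M=R.from_quat([q[1],q[2],q[3],q[0]]).as_matrix(); print("tool axes cols\n",M.round(4))
d=cam("wrist"); C=cv2.Rodrigues(np.array(d["rvec"]))[0]; c=-C.T@np.array(d["tvec"]).ravel()
print("cam in tool mm",(M.T@(c-s["tcp_pos"])*1e3).round(1)); print("cam axes in tool (cols)\n",(M.T@C.T).round(2))
# scene cam check
d=cam("scene"); win=(325,195,425,285)
im,hsv,br=measure(d,win)
cs,_=cv2.findContours(br,cv2.RETR_EXTERNAL,cv2.CHAIN_APPROX_NONE)
c=max(cs,key=cv2.contourArea);print(cv2.boundingRect(c))
P=np.array([.5964,.1022]);Q=np.array([.5915,.0890]);a=np.linspace(0,2*np.pi,60)
vis=im.copy()
for ctr,r,z,col in ((P,.05,.006,(0,255,0)),(P,.032,.04,(0,255,255)),(Q,.016,.102,(255,0,0)),(Q,.024,.054,(255,0,255)),(Q,.024,.044,(255,0,255))):
    uv=proj(d,np.c_[ctr[0]+r*np.cos(a),ctr[1]+r*np.sin(a),0*a+z]); uv=((uv-np.array(win[:2])+.5)*4-.5).astype(int)
    cv2.polylines(vis,[uv.reshape(-1,1,2)],True,col,1)
cv2.imwrite("pics/s1.png",cv2.resize(vis,None,fx=1.6,fy=1.6))
```

```text
tool axes cols
 [[-1.000e-04  2.482e-01 -9.687e-01]
 [ 8.000e-04 -9.687e-01 -2.482e-01]
 [-1.000e+00 -8.000e-04 -1.000e-04]]
cam in tool mm [-142.2   -1.2  -75.9]
cam axes in tool (cols)
 [[ 0.   -0.3   0.96]
 [ 1.    0.   -0.  ]
 [-0.    0.96  0.3 ]]
(54, 143, 188, 157)
```

View pics/s1.png

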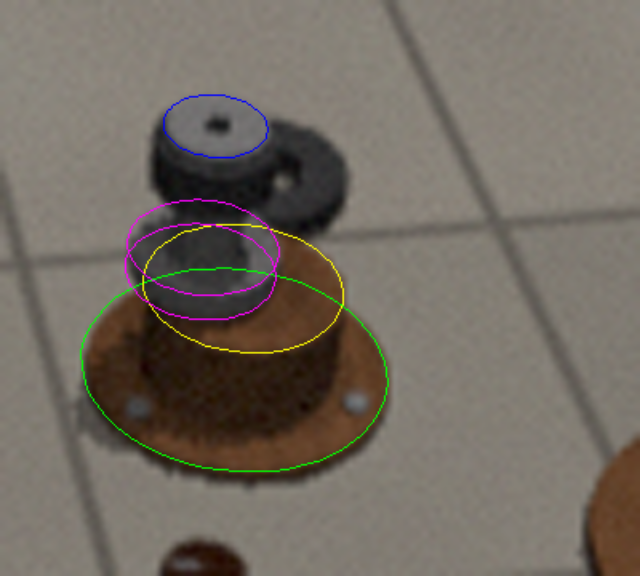

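The scene-camera overlay agrees, to about 1 mm: the motor is off by about (-5,-13) mm. Next I'll move round to the -y side with the fingers shut and the wrist camera facing the motor.

send_rows(plan=[[2, -12, -14, -2, 0, 0], [5, -36, -44, -5, 0, 0], [8, -66, -80, -8, 0, 0], [12, -98, -118, -12, 0, 0], [16, -130, -156, -16, 0, 0], [20, -162, -195, -20, 0, 0], [24, -192, -232, -23, 0, 0], [27, -216, -260, -26, 0, 0], [29, -230, -277, -28, 0, 0], [30, -235, -282, -28, 0, 0]], claw=0, newtons=20)

```text
clock: 1.6
tcp_pos: [0.3578, -0.2574, 0.2012]
orientation: [0.257, 0.659, 0.257, -0.659]
wrist_force: [0.3, 0.6, 0.7]
finger_gap: 0.0003
```

```bash
cat > st.py <<'E'
from h import *
def go(target=None,yawvec=(.349,.937)):
    s=get_state(); q=s["orientation"]; M=R.from_quat([q[1],q[2],q[3],q[0]]).as_matrix()
    print(s["clock"],s["tcp_pos"].round(4),s["wrist_force"].round(2),s["finger_gap"]); print(M.round(3).tolist())
    if target is not None:
        print("shift mm",(M.T@(np.array(target)-s["tcp_pos"])*1e3).round(1))
        a=-M[:,2]; t=np.degrees(np.arctan2(yawvec[1],yawvec[0])-np.arctan2(a[1],a[0])); print("turn about tool x",-t)
E
python3 -c "
from st import *
go((.5723,.0375,.15))"
```

```text
1.6 [ 0.3578 -0.2574  0.2012] [0.29 0.6  0.72] 0.0002731729766982722
[[-0.0, 0.676, -0.737], [0.0, -0.737, -0.676], [-1.0, -0.0, -0.0]]
shift mm [  51.3  -72.1 -357.4]
turn about tool x -27.013917200980572
```

send_rows(plan=[[2, -3, -15, -2, 0, 0], [7, -10, -50, -5, 0, 0], [13, -19, -95, -9, 0, 0], [20, -29, -142, -13, 0, 0], [27, -39, -190, -17, 0, 0], [34, -48, -238, -20, 0, 0], [41, -58, -285, -23, 0, 0], [47, -66, -325, -25, 0, 0], [50, -71, -350, -27, 0, 0], [51, -72, -357, -27, 0, 0]])

```text
clock: 2.85
tcp_pos: [0.5732, 0.0354, 0.1495]
orientation: [-0.403, -0.581, -0.403, 0.581]
wrist_force: [-0.2, 0.0, 0.6]
finger_gap: -0.0
```

```bash
python3 -c "
from st import *
d=cam('wrist'); cv2.imwrite('pics/w2.png',d['frame'])
go((.5723,.0375,.046))"
```

```text
2.9 [0.5732 0.0352 0.1497] [ 0.1   0.37 -0.01] 0.00017914670267345494
[[-0.0, 0.936, -0.351], [0.0, -0.351, -0.936], [-1.0, -0.001, 0.0]]
shift mm [103.7  -1.6  -1.8]
turn about tool x -0.1503064443561898
```

View pics/w2.png

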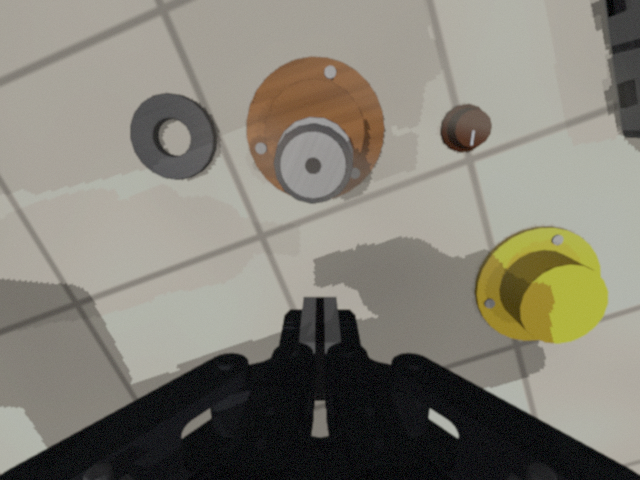

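The wrist view shows the motor's front plate at (313,166), the pedestal flange at about (316,128), and the closed fingertips at (320,310). I'll measure from this camera.

```bash
cat > wm.py <<'E'
from h import *
def wm(name, win, pn):
    d=cam(name); im,hsv,br=measure(d,win)
    cs,_=cv2.findContours(br,cv2.RETR_EXTERNAL,cv2.CHAIN_APPROX_NONE)
    c=max(cs,key=cv2.contourArea); h=cv2.convexHull(c); e=cv2.fitEllipse(h)
    vis=im.copy(); cv2.ellipse(vis,e,(0,255,0),1)
    # pedestal outline: flange hull; plate: bright, unsaturated blob with front plate
    mask=np.zeros(br.shape,np.uint8); cv2.drawContours(mask,[h],-1,1,-1)
    gray=((hsv[...,1]<70)&(hsv[...,2]>75)).astype(np.uint8)*cv2.dilate(mask,np.ones((60,60)))
    gray=cv2.morphologyEx(gray,cv2.MORPH_OPEN,np.ones((5,5)))
    cv2.imwrite(pn,vis); return d,im,hsv,e
E
python3 - <<'E'
from wm import *
win=(235,45,400,220)
d,im,hsv,e=wm("wrist",win,"pics/w2m.png")
print("flange",e,ray(d,tofull(e[0],win),.006))
g=cv2.GaussianBlur(cv2.cvtColor(im,cv2.COLOR_BGR2GRAY),(7,7),0)
c=cv2.HoughCircles(g,cv2.HOUGH_GRADIENT,2,50,param1=80,param2=40,minRadius=120,maxRadius=165)
print(c)
# axis hole in the plate: dark blob
cx,cy=[int(v) for v in ((313-win[0])*4,(166-win[1])*4)]
r=g[cy-60:cy+60,cx-60:cx+60]; _,b=cv2.threshold(r,0,255,cv2.THRESH_BINARY_INV+cv2.THRESH_OTSU)
m=cv2.moments(b,True); p=(m['m10']/m['m00']+cx-60,m['m01']/m['m00']+cy-60); print(m['m00'],p,tofull(p,win),ray(d,tofull(p,win),.102))
E
```

```text
flange ((320.76190185546875, 325.5885925292969), (540.6397094726562, 550.8997802734375), 161.2220001220703) [0.59670801 0.10903479 0.006     ]
[[[309.  477.  163.8]]]
3280.0 (310.9548780487805, 481.3268292682927) (312.36371951219513, 164.95670731707318) [0.59019039 0.09182172 0.102     ]
```

View pics/w2m.png

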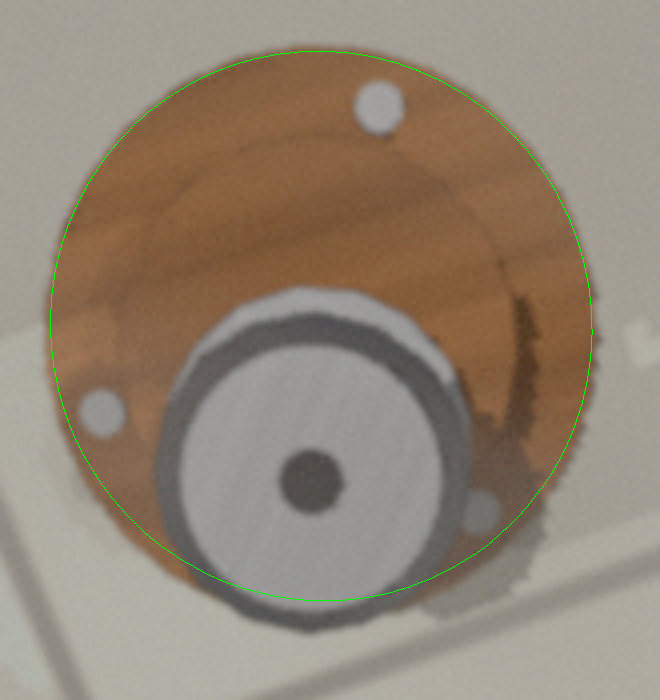

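send_rows(plan=[[6, 0, 0, 0, 0, 0], [18, -1, 0, 0, 0, 0], [34, -1, 0, 0, 0, 0], [50, -2, 0, 0, 0, 0], [66, -2, 0, 0, 0, 0], [82, -2, 0, 0, 0, 0], [94, -2, 0, 0, 0, 0], [101, -2, 0, 0, 0, 0], [104, -2, 0, 0, 0, 0], [104, -2, 0, 0, 0, 0]])

```text
clock: 4.2
tcp_pos: [0.5711, 0.035, 0.0464]
orientation: [0.403, 0.582, 0.402, -0.581]
wrist_force: [-0.0, 0.2, -0.1]
finger_gap: -0.0004
```

```bash
python3 -c "
from st import *
d=cam('wrist'); cv2.imwrite('pics/w3.png',d['frame'])
go()
d=cam('scene'); cv2.imwrite('pics/s3.png',cv2.resize(d['frame'][150:310,280:480],None,fx=4,fy=3.75))"
```

```text
4.25 [0.5713 0.035  0.0467] [-0.79  0.92  0.92] 0.00022549891930810848
[[0.001, 0.936, -0.352], [-0.0, -0.352, -0.936], [-1.0, 0.001, -0.0]]
```

View pics/w3.png

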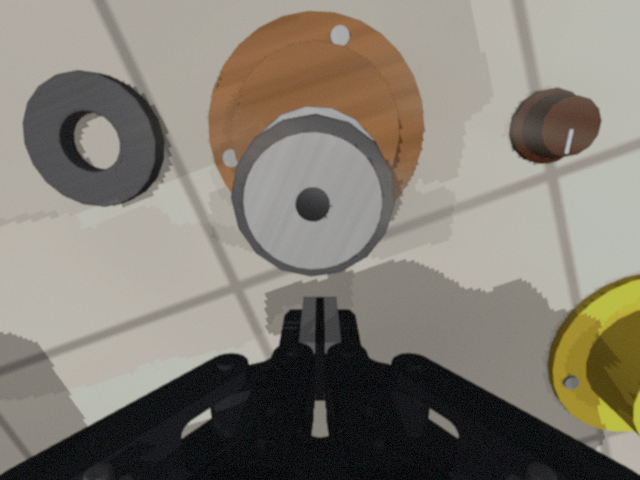

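View pics/s3.png

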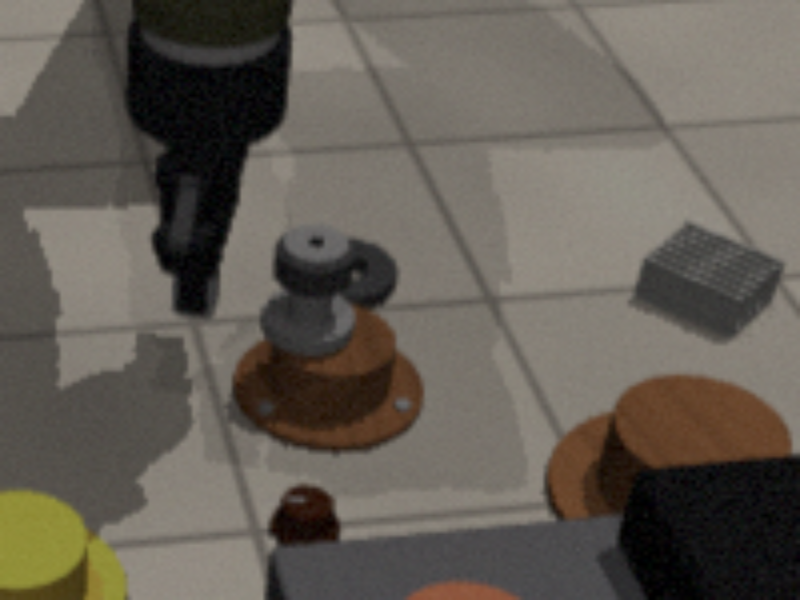

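send_rows(plan=[[0, 0, -3, 0, 0, 0], [0, 0, -8, 0, 0, 0], [0, 0, -13, 0, 0, 0], [0, 0, -16, 0, 0, 0], [0, 0, -18, 0, 0, 0], [0, 0, -19.5, 0, 0, 0], [0, 0, -21, 0, 0, 0], [0, 0, -22.5, 0, 0, 0], [0, 0, -24, 0, 0, 0], [0, 0, -25, 0, 0, 0]])

```text
clock: 5.55
tcp_pos: [0.5794, 0.0577, 0.0463]
orientation: [-0.403, -0.581, -0.402, 0.582]
wrist_force: [-1.6, -3.7, 2.1]
finger_gap: 0.0004
```

```bash
python3 -c "
from st import *
d=cam('wrist'); cv2.imwrite('pics/w4.png',d['frame'])
go()
d=cam('scene'); cv2.imwrite('pics/s4.png',cv2.resize(d['frame'][170:290,310:430],None,fx=5,fy=5,interpolation=cv2.INTER_CUBIC))"
```

```text
5.6 [0.5795 0.0579 0.0463] [-0.98 -2.91  0.94] -0.0001367009887505351
[[-0.0, 0.936, -0.353], [-0.001, -0.353, -0.936], [-1.0, 0.0, 0.001]]
```

View pics/w4.png

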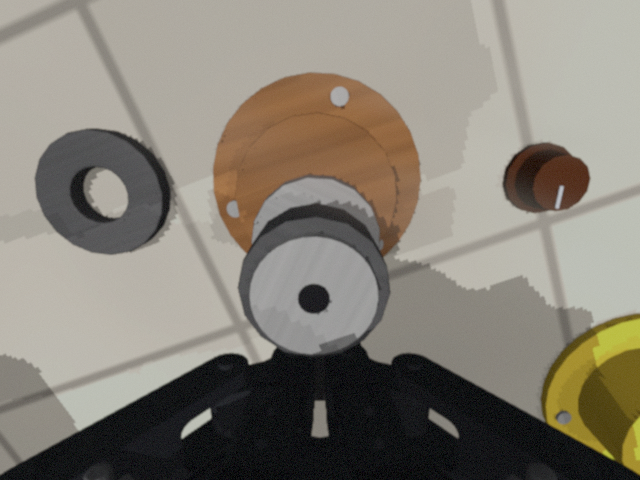

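View pics/s4.png

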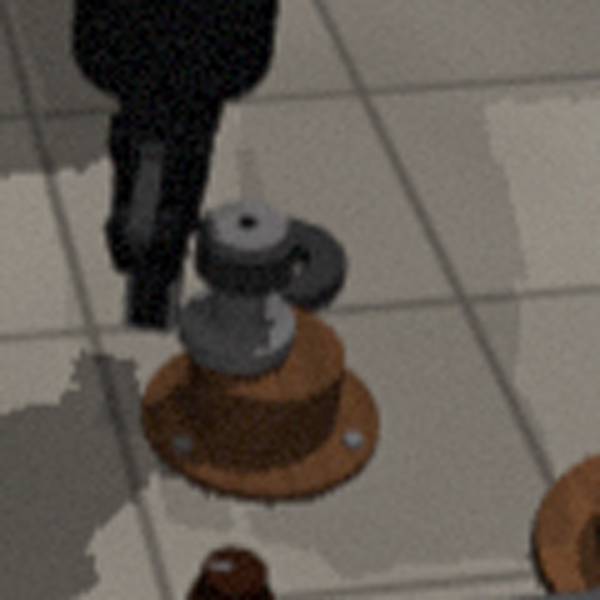

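send_rows(plan=[[0, 0, -1, 0, 0, 0], [0, 0, -2, 0, 0, 0], [0, 0, -3, 0, 0, 0], [0, 0, -4, 0, 0, 0], [0, 0, -5, 0, 0, 0], [0, 0, -6, 0, 0, 0], [0, 0, -7, 0, 0, 0], [0, 0, -8, 0, 0, 0], [0, 0, -9, 0, 0, 0], [0, 0, -9, 0, 0, 0]])

```text
clock: 6.9
tcp_pos: [0.5829, 0.0671, 0.0462]
orientation: [0.402, 0.581, 0.402, -0.581]
wrist_force: [-1.5, -4.4, 0.6]
finger_gap: 0.0001
```

```bash
python3 -c "
from st import *
d=cam('wrist'); w=d['frame']; cv2.imwrite('pics/w5.png',w)
go()
d=cam('scene'); cv2.imwrite('pics/s5.png',cv2.resize(d['frame'][170:290,310:430],None,fx=5,fy=5,interpolation=cv2.INTER_CUBIC))
d=cam('top'); cv2.imwrite('pics/t5.png',cv2.resize(d['frame'][160:280,200:320],None,fx=5,fy=5,interpolation=cv2.INTER_CUBIC))"
```

```text
6.95 [0.5829 0.067  0.0462] [ 0.23 -3.07  0.64] -0.000146724539096258
[[0.0, 0.936, -0.352], [0.0, -0.352, -0.936], [-1.0, -0.0, -0.0]]
```

View pics/w5.png

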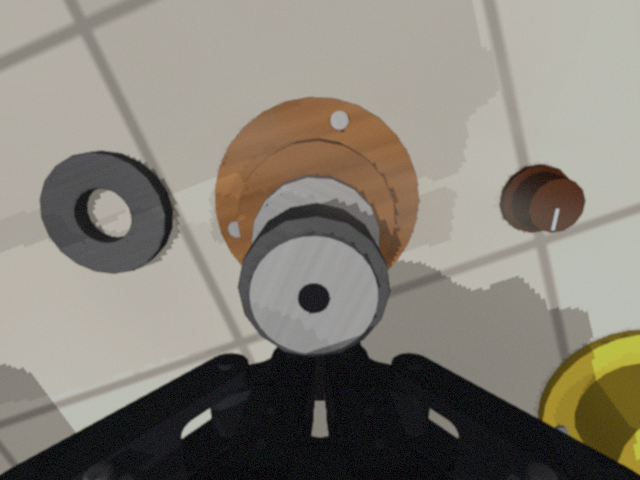

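View pics/s5.png

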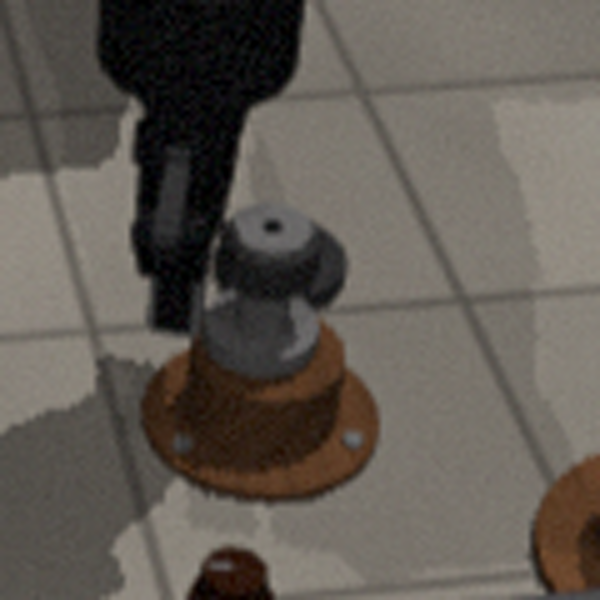

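View pics/t5.png

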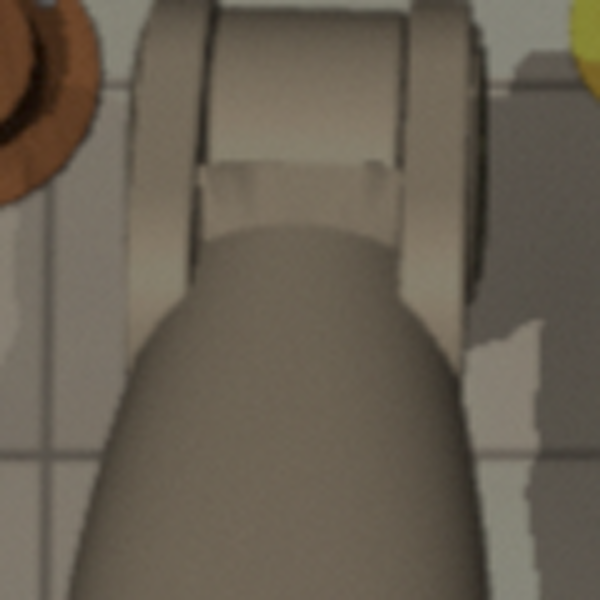

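Run:
```python
from st import *
d=cam('wrist')
dd=np.array([.352,.936])
a=ray(d,(318,139),.04)[:2];b=ray(d,(315,176),.054)[:2]
s=get_state()["tcp_pos"][:2]
print("ped ctr along d from tcp",(a-s)@dd*1e3-32,"motor",(b-s)@dd*1e3-24)
f=cv2.resize(d['frame'][85:285,200:440],None,fx=3,fy=3,interpolation=cv2.INTER_CUBIC)
cv2.imwrite("pics/w5c.png",cv2.convertScaleAbs(f,alpha=1.3))
# flange from scene & wrist
```

```text
ped ctr along d from tcp 40.396410964619946 motor 36.32144448725067
```

View pics/w5c.png

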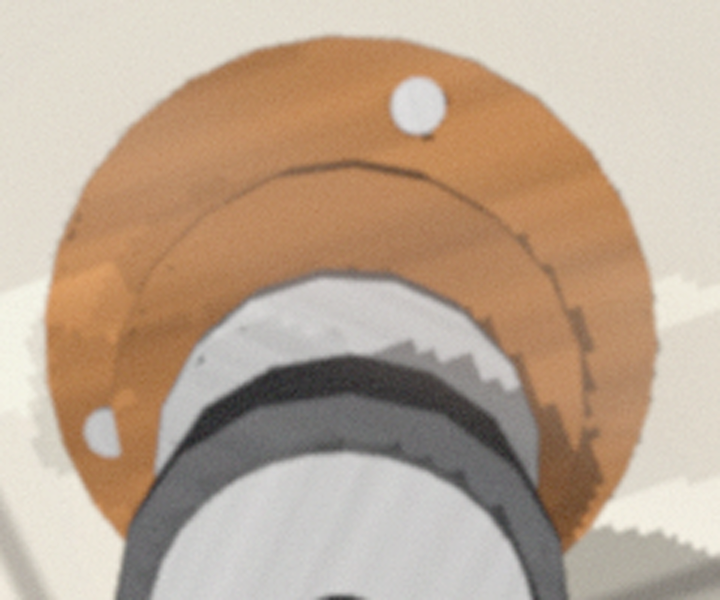

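send_rows(plan=[[0, 0, -0.5, 0, 0, 0], [0, 0, -1, 0, 0, 0], [0, 0, -1.5, 0, 0, 0], [0, 0, -2, 0, 0, 0], [0, 0, -2.5, 0, 0, 0], [0, 0, -3, 0, 0, 0], [0, 0, -3.3, 0, 0, 0], [0, 0, -3.3, 0, 0, 0], [0, 0, -3.3, 0, 0, 0], [0, 0, -3.3, 0, 0, 0]])

```text
clock: 8.35
tcp_pos: [0.5841, 0.07, 0.0463]
orientation: [0.402, 0.581, 0.402, -0.581]
wrist_force: [-1.5, -2.3, -0.2]
finger_gap: -0.0003
```

Run:
```python
from st import *
d=cam('wrist')
go()
f=cv2.resize(d['frame'][85:285,200:440],None,fx=3,fy=3,interpolation=cv2.INTER_CUBIC)
cv2.imwrite("pics/w6c.png",cv2.convertScaleAbs(f,alpha=1.3))
```

```text
8.4 [0.5841 0.07   0.0463] [-1.5  -3.42  0.85] -1.860158565598573e-05
[[0.0, 0.936, -0.352], [0.0, -0.352, -0.936], [-1.0, 0.0, -0.0]]
```

View pics/w6c.png

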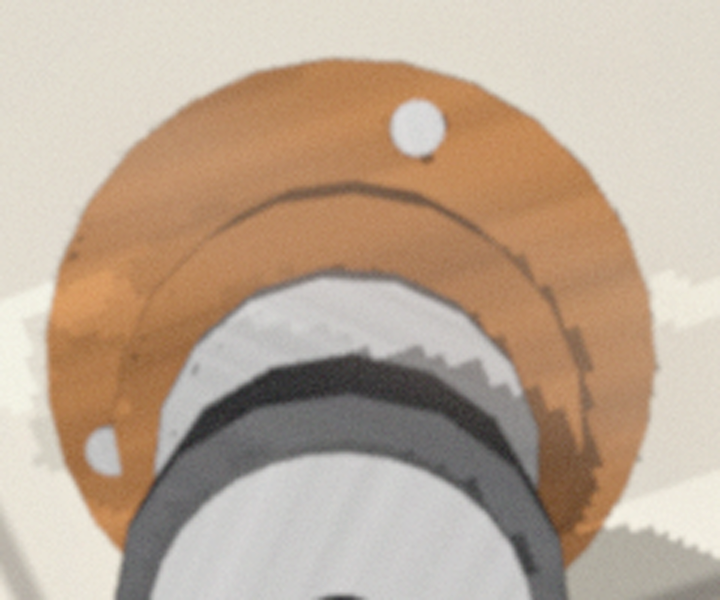

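send_rows(plan=[[0, 0, 1, 0, 0, 0], [0, 0, 5, 0, 0, 0], [0, 0, 15, 0, 0, 0], [-2, 0, 35, 0, 0, 0], [-15, 0, 70, 0, 0, 0], [-35, 0, 115, 0, 0, 0], [-55, 0, 165, 0, 0, 0], [-70, 0, 210, 0, 0, 0], [-78, 0, 235, 0, 0, 0], [-80, 0, 240, 0, 0, 0]])

```text
clock: 9.65
tcp_pos: [0.4987, -0.1571, 0.1271]
orientation: [0.402, 0.582, 0.401, -0.582]
wrist_force: [0.3, 0.1, 0.0]
finger_gap: 0.0003
```

```bash
cat > tm.py <<'E'
from h import *
def top(pn):
    d=cam("top"); win=(225,185,295,250)
    im,hsv,br=measure(d,win)
    cs,_=cv2.findContours(br,cv2.RETR_EXTERNAL,cv2.CHAIN_APPROX_NONE)
    c=max(cs,key=cv2.contourArea); h=cv2.convexHull(c); e=cv2.fitEllipse(h); P=ray(d,tofull(e[0],win),.006)
    print("flange",e,P)
    mask=np.zeros(br.shape,np.uint8); cv2.circle(mask,(int(e[0][0]),int(e[0][1])),62,1,-1)
    vis=im.copy(); cv2.ellipse(vis,e,(0,255,0),1)
    for th in (80,90,100,110,115):
        b=((hsv[...,2]>th)&(hsv[...,1]<60)).astype(np.uint8)*mask
        cs,_=cv2.findContours(b,cv2.RETR_EXTERNAL,cv2.CHAIN_APPROX_NONE)
        if not cs: continue
        c=max(cs,key=cv2.contourArea)
        if len(c)<10: continue
        ee=cv2.fitEllipse(cv2.convexHull(c)); Q=ray(d,tofull(ee[0],win),.102)
        print(th,np.round(ee[1],1),Q.round(4),"off mm",((Q-P)[:2]*1e3).round(2)); 
    cv2.ellipse(vis,ee,(255,0,0),1)
    cv2.imwrite(pn,cv2.resize(vis,None,fx=2,fy=2))
E
python3 - <<'E'
from tm import *
from st import go
top("pics/t7.png"); go()
d=cam('scene'); cv2.imwrite('pics/s7.png',cv2.resize(d['frame'][170:290,310:430],None,fx=5,fy=5,interpolation=cv2.INTER_CUBIC))
cv2.imwrite("pics/w7.png",cam("wrist")["frame"])
E
```

```text
flange ((132.33963012695312, 143.3118133544922), (171.25973510742188, 172.64247131347656), 67.00482940673828) [0.59634752 0.10219261 0.006     ]
80 [63.4 63.8] [0.5965 0.1019 0.102 ] off mm [ 0.19 -0.26]
90 [60.8 61.9] [0.5965 0.1018 0.102 ] off mm [ 0.12 -0.37]
100 [58.8 59.9] [0.5965 0.1017 0.102 ] off mm [ 0.12 -0.46]
110 [57. 58.] [0.5965 0.1017 0.102 ] off mm [ 0.1 -0.5]
115 [55.9 57.1] [0.5965 0.1017 0.102 ] off mm [ 0.14 -0.5 ]
9.7 [ 0.4988 -0.1565  0.1269] [-0.18 -0.2   0.19] 4.372513429973578e-05
[[0.001, 0.935, -0.355], [-0.001, -0.355, -0.935], [-1.0, 0.001, 0.0]]
```

View pics/t7.png

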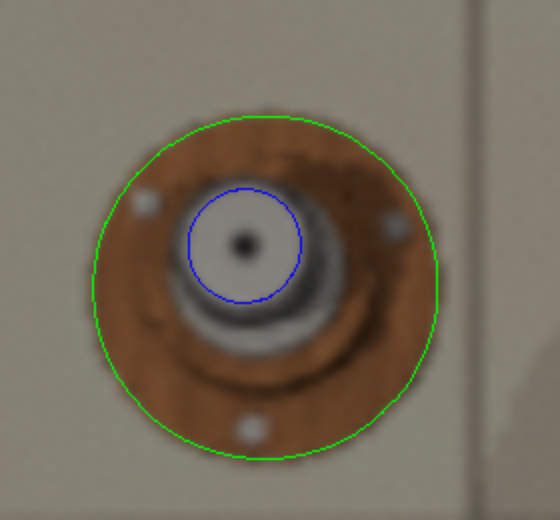

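View pics/s7.png

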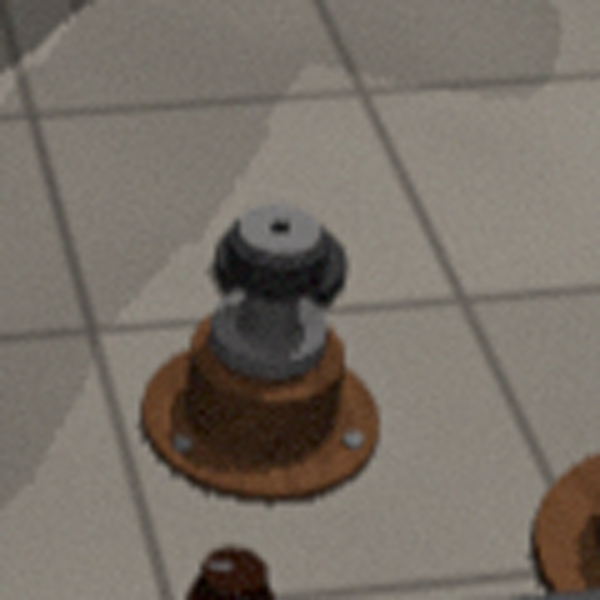

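View pics/w7.png

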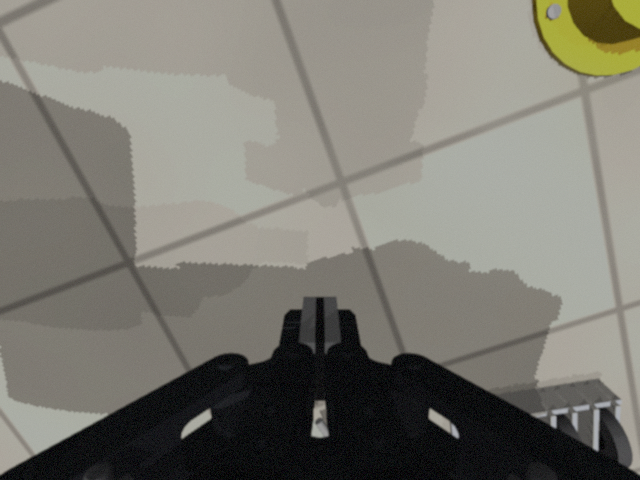

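The top view puts the motor axis 0.5 mm off the pedestal centre. The scene view shows it upright with an even rim, and the arm is clear and reading no load, so I'm handing in.

```bash
python3 -c "
from workcell import job
print(job.hand_in())"
```

```text
the job is handed in; nothing more can be done
None
```

The magnet assembly now stands upright in the middle of the small brown pedestal, and I have handed the job in. I slid it about 14 mm with the closed fingertips, low on the back plate's rim. The wrist force I read while pushing was about 3 to 5 N. I then drew the arm back more than 20 cm, at about 9.7 s on the clock.

- **Centring:** the last top-camera measurement puts the axis about 0.5 mm from the pedestal's centre. The scene view shows the assembly upright with an even rim.
- **Disagreement:** the wrist camera read the offset larger than the top camera did. At the start it read about 17 mm against 14 mm, and before the last push about 4 mm remaining against 2.7 mm. I relied on the top camera because it is less affected by height differences. Even if the wrist camera were right, the leftover error would be about 1 mm, within the 4 mm limit.
- **Other objects:** I planned the path clear of the other things and felt no contact apart from the push itself. I did not re-measure where each of them stands at the end.

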